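# Pack, close and pin the sterilising tin

### The job

Set the last knobbed jar lid, the one on the table, flat into the empty place among the six already packed in the round sterilising tin. Then swing the tin's lid shut and lock it: push the red-headed pin down through the blue hasp's hole and the hole in the tab below it, until the head sits on the hasp, and let go. Leave the bottles, the amber jar, the steel cup and the tape roll where they stand.

Things in the scene. Friction and masses are not known exactly. Their poses are not given: they have to be found in the camera images.
- spare_mid (a point): The loose jar lid on the table to be packed: a steel disc 46 mm across and 8 mm thick (underside chamfered to 41 mm) with an upright black knob 14 mm across that reaches from 8 to 46 mm above the underside. 60 g. The point is on its axis, 23 mm above the underside; z points up the knob. It and the pin stand lie on the robot's right and may swap places.
- gap (a point): The empty place in the tin: the centre of the free spot on the green liner that forms the tin's floor (17 mm above the table), 49 mm from the tin's centre; z up, and the tin's centre lies along the point's own +x. A seated lid's underside is on this point. The two ring neighbours and the middle lid are 49 mm away centre to centre (3 mm free all round), the tin wall's inner face is 25.5 mm from the point, and the wall's rim is 22 mm above it.
- packed0_mid (a point): The packed jar lid in the middle of the tin, loose, same shape as the spare; point on its axis 23 mm above its underside. Must stay packed.
- packed1_mid (a point): A packed jar lid of the ring, loose, same shape as the spare; point on its axis 23 mm above its underside. Must stay packed.
- packed2_mid (a point): A packed jar lid of the ring, loose, same shape as the spare; point on its axis 23 mm above its underside. Must stay packed.
- packed3_mid (a point): A packed jar lid of the ring, loose, same shape as the spare; point on its axis 23 mm above its underside. Must stay packed.
- packed4_mid (a point): A packed jar lid of the ring, loose, same shape as the spare; point on its axis 23 mm above its underside. Must stay packed.
- packed5_mid (a point): A packed jar lid of the ring, loose, same shape as the spare; point on its axis 23 mm above its underside. Must stay packed.
- lid_hinge (a point): Middle of the lid's hinge axis, on the tin's rim 39 mm above the table, fixed; the tin stands firmly fixed. x points level from the tin's centre (which is 86 mm back along -x) outward through the hinge, y runs along the hinge axis, z up. The tin is 155 mm across outside.
- tin_lid (a joint): Angle of the tin's lid in rad: 0 shut, grows as it opens, stop at 1.8. At angle a, a point of the lid that is r from the hinge towards the free edge and h above the rim plane when shut lies, in the lid_hinge frame, at x = -r cos a + h sin a, z = r sin a + h cos a. The lid is an aluminium cap 158 mm across and 34 mm deep with a flat outer face at h = 34 mm (up to 35 mm in the middle), from r = 7 to 165 mm. It has a stiff hinge (0.3 N m) and stays where it is left; 220 g.
- lid_top (a point): Centre of the lid's outer face (r = 86 mm, h = 34 mm); z is the face's outward normal.
- hasp_hole (a point): Hole of the blue hasp, a flat tab 36 mm wide and 5 mm thick at the lid's free edge: point at the centre of the hole in the tab's upper face (r = 200 mm from the hinge, h = 5 mm). The hole goes right through and is 10.5 mm across; z points out of the upper face, up when shut. When shut it is 44 mm above the table and 35 mm from the lid's round wall.
- staple_hole (a point): Hole, also 10.5 mm across, of the dark tab fixed to the tin (5 mm thick), point at the centre of the hole in its upper face, 32 mm above the table. When the lid is shut the two holes are in line, one above the other. The table is 27 mm below the tab's underside and is left free by the pin.
- pin_head (a point): The locking pin: red cylindrical head 18 mm across and 32 mm tall on a steel rod 8 mm across and 36 mm long with its last 5 mm tapered. 50 g. It starts upright in the hole of a blue block (50 x 50 x 42 mm) with the head resting on the block; lift it straight out. The point is on the axis, 16 mm above the head's underside; z points up from rod to head.
- pin_collar (a point): Centre of the underside of the pin's red head, where the rod begins.
- pin_tip (a point): Tip of the pin's rod, 36 mm below the head's underside.
- green_bottle: Bystander: green bottle 72 mm across, 190 mm tall, in a blue tray; origin under its middle.
- clear_bottle: Bystander: clear bottle 66 mm across, 170 mm tall, in the blue tray; origin under its middle.
- amber_jar: Bystander: amber jar 44 mm across, 65 mm tall; origin under its middle.
- cup: Bystander: steel cup 60 mm across, 40 mm tall; origin under its middle.
- tape: Bystander: white tape roll 64 mm across, 25 mm tall; origin under its middle.
- spare: The spare jar lid's body, origin at the centre of its underside.
- pin: The pin's body, origin at the tip of its rod.

How it is judged:
On the way, in this order (a step that is already met when the one before it is completed fails the run):
1. the spare jar lid sits flat in the empty place, tin still open (horizontal distance between spare_mid and gap below 0.006 m and z of spare_mid in the frame of gap between 0.018 and 0.0265 m and angle between spare_mid's own z axis and vertical below 0.1 rad and distance of each of packed0_mid, packed1_mid, packed2_mid, packed3_mid, packed4_mid, packed5_mid from where it was at the start of the episode below 0.01 m and value of joint tin_lid above 0.6 rad and linear speed of spare below 0.03 m/s and contact force between the fingers and spare below 0.05 N), for 0.2 s.
2. the tin's lid is shut (value of joint tin_lid below 0.05 rad), for 0.2 s.
At the end, for the whole second after the job is handed in: Spare lid flat within 6 mm of the empty place's middle; packed lids within 10 mm of their starts; tin lid shut within 0.05 rad; pin at rest through both holes: tip within 4 mm of the lower hole's axis, head's underside within 5 mm of the hasp hole, tilt under 0.15 rad (horizontal distance between spare_mid and gap below 0.006 m and z of spare_mid in the frame of gap between 0.018 and 0.0265 m and angle between spare_mid's own z axis and vertical below 0.1 rad and distance of each of packed0_mid, packed1_mid, packed2_mid, packed3_mid, packed4_mid, packed5_mid from where it was at the start of the episode below 0.01 m and value of joint tin_lid below 0.05 rad and horizontal distance between pin_tip and staple_hole below 0.004 m and distance between pin_collar and hasp_hole below 0.005 m and angle between pin_head's own z axis and vertical below 0.15 rad and linear speed of pin below 0.02 m/s); the robot touches nothing.
It fails at once if the green bottle is moved more than 3 cm or tipped (distance of green_bottle from where it was at the start of the episode above 0.03 m or angle between green_bottle's own z axis and vertical above 0.5 rad).
It fails at once if the clear bottle is moved more than 3 cm or tipped (distance of clear_bottle from where it was at the start of the episode above 0.03 m or angle between clear_bottle's own z axis and vertical above 0.5 rad).
It fails at once if the amber jar is moved more than 3 cm or tipped (distance of amber_jar from where it was at the start of the episode above 0.03 m or angle between amber_jar's own z axis and vertical above 0.5 rad).
It fails at once if the cup is moved more than 3 cm or tipped (distance of cup from where it was at the start of the episode above 0.03 m or angle between cup's own z axis and vertical above 0.5 rad).
It fails at once if the tape is moved more than 3 cm or tipped (distance of tape from where it was at the start of the episode above 0.03 m or angle between tape's own z axis and vertical above 0.5 rad).
It also fails if it takes over 69 s, if anything falls off the work surface, if the arm or the gripper's body presses on something with over 40 N, if the wrist force passes 120 N, or if a joint passes its speed limit or range.

### The arm

A 6-joint arm with a two-finger parallel gripper is mounted at the origin on the work surface. World frame = base frame: x ahead of the robot, y to its left, z up, the work surface at z = 0. Lengths are in m, angles in rad, forces in N, time in s.
With the tool pointing down it reaches from about 0.35 to 0.85 m from the base axis. Payload 8.1 kg.
Tool frame: the origin (TCP) lies on the centre line of the jaws, within the pads' length; the fingertips stand 11 mm ahead of it and the grasp point (between the pads) lies 8 mm behind it (r.tip_reach is the distance from the TCP to the fingertips, in m); z points along the fingers, y is the direction in which the jaws open and shut (so a half turn about z gives the same grasp; the last joint's range is limited). The gripper opens to 85 mm and grips with 20 to 120 N. Pads are 22 mm wide; open, the fingers measure 114 mm over their backs; the gripper's body (76 mm by 85 mm) begins 54 mm behind the grasp point. The pads swing forward as they close: fully open they stand 13 mm farther back than shut.
Start: joints at [-1.286, 0.13, 1.488, -0, 1.523, -0.085], TCP at [0.217, -0.559, 0.242] pointing down, gripper open.
Joint ranges: [-2.96, 2.96], [-0.89, 2.26], [0.02, 2.5], [-1.34, 4.48], [0, 2.73], [-2.66, 2.66]. Speed limits (rad/s): [2.39, 2.39, 2.79, 3.14, 3.14, 3.14].

### API

Orientations are given as a unit quaternion [w, x, y, z].
In Python, from bench import r gives the robot as it stands. The module is installed in compiled form; this text tells all that it offers.
- The arm moves only by the tool arm_command, never from a script. Its arguments are lists of equal length, an entry for each row: "dp": the shift along the tool's x, y, z in mm, a list of three; "dr": the turn, a rotation vector about the tool's x, y, z in degrees, a list of three. A call has 1 to 8 rows; each row shifts and turns the pose as measured when the row begins, along the tool's axes as they then stand; what a row does not reach is not made up. A row lasts 1/8 s, in which the tool goes at most 62.5 mm and 10.7 degrees, less where a joint would pass 70% of its speed; a pose out of reach is approached as far as the arm can. A call is refused whole if a number of a shift passes 62.5 or a number of a turn 10.7, either way. A call with a gripper value outside its range is refused whole. "gripper" is the closure, from -1 (fully open) to 1 (shut), set as the call begins (left out, the last holds). The fingers move at their own pace and stop on an object; "squeeze" is the grip in N (left out, the last holds). Time passes only in rows, so rows that do not move let the fingers close. It gives the time, the measured TCP pose, the force and the opening at its end, in the units of the state.
- r.get_state(): the state, without advancing time (a new reading comes with each control period).
- r.read_camera(name): name is "side" or "top"; returns (picture, depth): 400x640x3 uint8, red, green, blue; 400x640 float32, m along the optical axis (not along the pixel's ray), 0 where there is no reading.
- r.get_calibration(name): a dict with "fov_y" (degrees; the focal length in pixels is half the picture's height over the tangent of half this angle, whatever the lens; pixels are square), "cx", "cy" (the principal point, pixels), "k1" (the pictures are not rectified: a ray, as slopes to the right and down, at radius r is drawn at 1 + k1 r^2 times it, then the intrinsics apply), "rvec" (rotation vector, rad) and "tvec" (3), from world to camera coordinates, as OpenCV has them. Camera axes: x right, y down, z forward; pixel columns grow to the right and rows downward; lengths in m; the calibration is good to about 2 mm. A picture is of the moment at which its call begins. get_calibration takes no time and is no camera call.
- r.hand_in(): hands the job in, once; it reports no verdict.
The state is a dict: "t": time; "joint_pos": joint angles; "qd": joint speeds; "joint_torque": joint torques, N m; "tcp_pos": TCP position; "orientation": TCP orientation; "force": force on the tool from outside, world axes, zero at the start; "ft_torque": the same for the moment, N m; "opening": finger opening in m.
Only numpy, scipy, OpenCV 4.12 (cv2) and the standard library are available. Lean on these libraries where they do the work, as an engineer would, in place of code of your own. Each camera call takes 0.05 s, during which the arm holds its last target. There are 200 camera calls.

## Working session

There is one attempt and no reset: what is moved stays moved. The work goes in short steps, Python scripts to look and compute and a tool call to move; the robot and the scene stay as the last step left them, time stands still between calls to the robot, and variables do not carry over. Pictures are saved under pics/ and viewed, about 8 in all and at most 12, crops included, and the job is handed in when it is done.

Besides the shell and the picture viewer there is one more tool, called as name(argument=value, ...) on one line, values as JSON. arm_command: Moves the arm, as the interface text tells. Its arguments: {"type":"object","properties":{"dp":{"type":"array"},"dr":{"type":"array"},"gripper":{"type":"number"},"squeeze":{"type":"number"}},"required":["dp","dr"]}

```bash
mkdir -p pics
cat > h.py <<'E'
import numpy as np, cv2
from bench import r
def cal(n):
    c=r.get_calibration(n); f=200/np.tan(np.radians(c["fov_y"])/2)
    R,_=cv2.Rodrigues(np.array(c["rvec"],float)); t=np.array(c["tvec"],float)
    K=np.array([[f,0,c["cx"]],[0,f,c["cy"]],[0,0,1]]); return K,c["k1"],R,t
def ray(n,uv):
    K,k1,R,t=cal(n)
    s=cv2.undistortPoints(np.array(uv,float).reshape(-1,1,2),K,np.array([k1,0,0,0,0.])).reshape(-1,2)
    d=np.c_[s,np.ones(len(s))]@R
    return -R.T@t,d
def onz(n,uv,z):
    o,d=ray(n,uv); return o+d*((z-o[2])/d[:,2])[:,None]
def proj(n,P):
    K,k1,R,t=cal(n); return cv2.projectPoints(np.array(P,float).reshape(-1,1,3),cv2.Rodrigues(R)[0],t,K,np.array([k1,0,0,0,0.]))[0].reshape(-1,2)
def cloud(n,dep):
    v,u=np.mgrid[:400,:640]; uv=np.c_[u.ravel(),v.ravel()]
    o,d=ray(n,uv); return (o+d*dep.ravel()[:,None]).reshape(400,640,3)
def pic(n,name):
    a,d=r.read_camera(n); cv2.imwrite(f"pics/{name}.png",a[:,:,::-1]); np.savez(f"pics/{name}.npz",a=a,d=d); return a,d
E
python3 - <<'E'
from h import *
for n in("top","side"):
    pic(n,n+"0"); K,k,R,t=cal(n); print(n,K[0,0],k,-R.T@t,R[2])
print(r.get_state(), r.tip_reach)
a=cv2.imread("pics/top0.png");
E
```

```text
top 421.6516670857367 -0.037467119263172005 [0.47498962 0.00127315 1.19751028] [ 0.07431985 -0.00984206 -0.99718589]
side 385.04739532081373 -0.032895283372966266 [-0.01469423 -0.67065132  0.68848533] [ 0.53189076  0.61886316 -0.57801437]
{'t': 0.1, 'joint_pos': array([-1.28641281e+00,  1.31096471e-01,  1.48915561e+00,  2.67100364e-05,
        1.52302700e+00, -8.53927256e-02]), 'qd': array([-0.00034843, -0.00347594, -0.00135174,  0.00021182, -0.00041151,
        0.0006555 ]), 'joint_torque': array([ 9.38984449e-04, -5.70947993e+01, -5.01943767e+01, -2.10568442e-04,
        8.08046112e-03,  2.21807102e-05]), 'tcp_pos': array([ 0.21674316, -0.55897117,  0.24135097]), 'orientation': array([-8.40370977e-04,  9.82956594e-01,  1.83835859e-01, -7.04845045e-05]), 'force': array([-0.1610762 ,  0.24357417,  0.20383175]), 'ft_torque': array([-0.02574786,  0.00105903, -0.03807645]), 'opening': 0.08566015437740078} 0.011
```

View pics/top0.png

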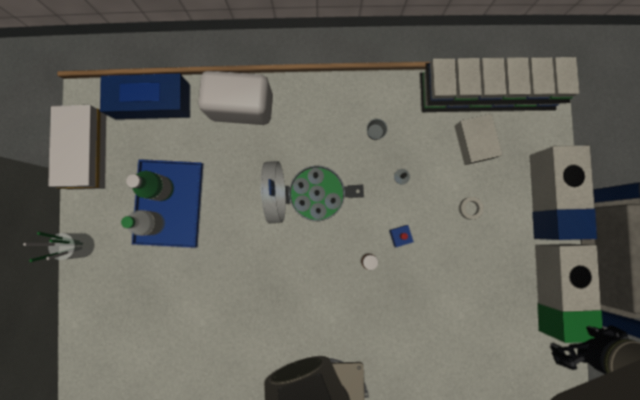

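View pics/side0.png

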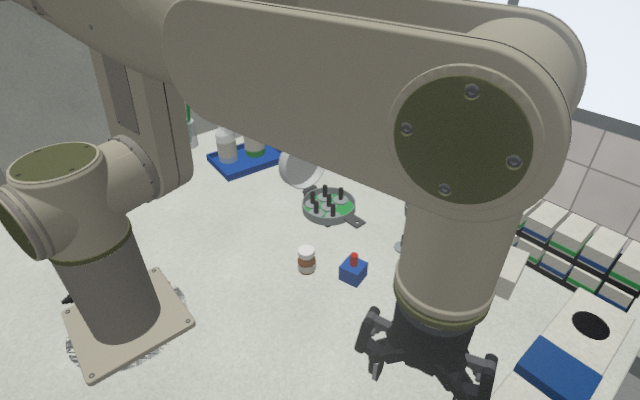

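The top view shows the open tin at about (317,193), its lid to the left, the tab at (355,191), the spare at (402,177) and the pin block at (402,236). The gap is near (333,184). In the side view the arm hides the spare.

Run:
```python
from h import *
a=np.load("pics/top0.npz"); im=a["a"]; d=a["d"]
c=cv2.resize(im[140:260,255:425,::-1],None,fx=4.7,fy=4.7,interpolation=cv2.INTER_CUBIC)
cv2.imwrite("pics/crop0.png",cv2.convertScaleAbs(c,alpha=1.5))
X=cloud("top",d)
hsv=cv2.cvtColor(im,cv2.COLOR_RGB2HSV)
def blobs(m,lab,z,win,mn=6):
    M=np.zeros_like(m,np.uint8); y0,y1,x0,x1=win; M[y0:y1,x0:x1]=m[y0:y1,x0:x1]
    n,l,s,ce=cv2.connectedComponentsWithStats(M)
    for i in range(1,n):
        if s[i,4]>=mn: print(lab,ce[i].round(2),s[i,4],onz("top",ce[i:i+1],z).round(4),np.median(X[l==i][:,2]).round(3))
V=hsv[...,2];H=hsv[...,0];S=hsv[...,1]
blobs((V<60),"dark",.060,(160,225,290,345))
blobs((V<60),"darkspare",.046,(165,190,390,412))
blobs((S>120)&((H<10)|(H>170)),"red",.074,(225,250,390,415))
blobs((S>120)&(H>100)&(H<130),"blue",.042,(220,250,385,420))
blobs((S>80)&(H>45)&(H<85),"green",.017,(150,240,285,350))
# tin region by depth: rim z
m=(abs(X[...,2]-.032)<.006);blobs(m,"z32",.032,(170,215,343,370))
for z0,z1,win in((.02,.06,(150,235,280,375)),(.1,.3,(150,235,250,295)),(.03,.055,(220,250,385,420)),(.003,.015,(160,195,385,420))):
    blobs((X[...,2]>z0)&(X[...,2]<z1),f"z{z0}-{z1}",(z0+z1)/2,win)
```

```text
dark [315.22 174.61] 23 [[0.6277 0.0105 0.06  ]] 0.062
dark [300.5 184.5] 20 [[0.6017 0.0511 0.06  ]] 0.062
dark [316.5  192.22] 18 [[0.5796 0.0082 0.06  ]] 0.062
dark [332.59 199.88] 17 [[ 0.5577 -0.0348  0.06  ]] 0.063
dark [301.59 202.12] 17 [[0.5537 0.0492 0.06  ]] 0.063
dark [317.59 210.12] 17 [[0.531  0.0065 0.06  ]] 0.063
darkspare [403.27 175.  ] 26 [[ 0.6225 -0.2321  0.046 ]] 0.043
red [403.61 235.68] 31 [[ 0.4563 -0.2209  0.074 ]] 0.073
blue [400.36 235.53] 219 [[ 0.4564 -0.2183  0.042 ]] 0.042
green [303.97 174.35] 69 [[0.635  0.0426 0.017 ]] 0.017
green [330.97 183.63] 398 [[ 0.6068 -0.0328  0.017 ]] 0.017
green [310.54 184.96] 26 [[0.6045 0.0248 0.017 ]] 0.017
green [293.77 194.91] 70 [[0.5776 0.0725 0.017 ]] 0.017
green [309.42 198.04] 45 [[0.5676 0.0288 0.017 ]] 0.018
green [322.38 201.38] 24 [[ 0.5573 -0.0073  0.017 ]] 0.017
green [329.47 211.91] 70 [[ 0.5272 -0.0265  0.017 ]] 0.017
green [306.61 213.58] 66 [[0.5242 0.0377 0.017 ]] 0.018
z32 [353.75 191.04] 232 [[ 0.5828 -0.0951  0.032 ]] 0.032
z0.02-0.06 [315.68 193.67] 1845 [[0.5775 0.0107 0.04  ]] 0.026
z0.1-0.3 [269.19 191.96] 896 [[0.5702 0.1197 0.2   ]] 0.192
z0.03-0.055 [401.53 235.91] 308 [[ 0.4553 -0.2213  0.0425]] 0.042
z0.003-0.015 [401.47 176.43] 169 [[ 0.6233 -0.2343  0.009 ]] 0.007
z0.003-0.015 [391.5 189. ] 8 [[ 0.5881 -0.2044  0.009 ]] 0.004
z0.003-0.015 [398.17 187.5 ] 6 [[ 0.5919 -0.2236  0.009 ]] 0.004
z0.003-0.015 [408.5  187.67] 6 [[ 0.5907 -0.253   0.009 ]] 0.004
```

View pics/crop0.png

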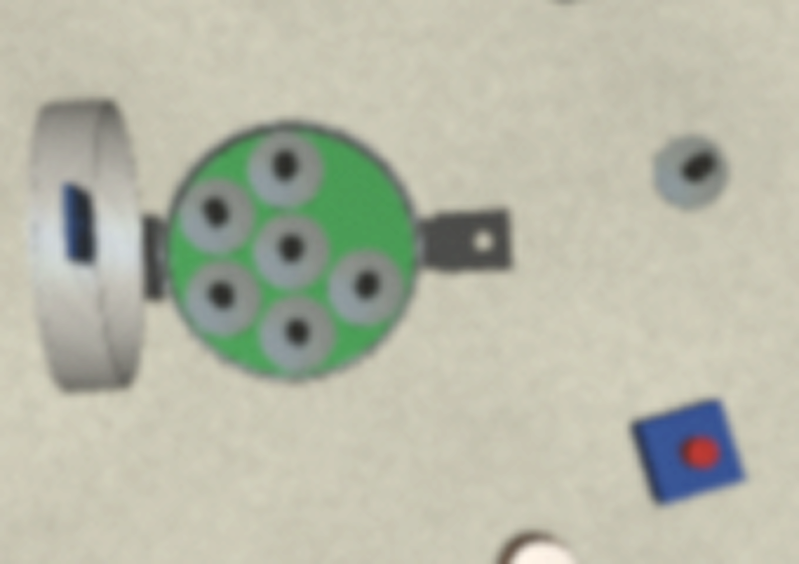

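```bash
cat >> h.py <<'E'
from scipy.spatial.transform import Rotation as Ro
def plan(target,jaw=None,n=8,tilt=None):
    """rows (tool axes, mm/deg) to world target; jaw = angle (deg) of tool y line, tool pointing down"""
    s=r.get_state(); p=np.array(s["tcp_pos"]); q=s["orientation"]; A=Ro.from_quat([q[1],q[2],q[3],q[0]])
    B=A
    if jaw is not None:
        best=None
        for k in(jaw,jaw+180):
            y=np.array([np.cos(np.radians(k)),np.sin(np.radians(k)),0]); z=np.array([0,0,-1.])
            C=Ro.from_matrix(np.c_[np.cross(y,z),y,z]); m=(A.inv()*C).magnitude()
            if best is None or m<best[0]: best=(m,C)
        B=best[1]
    w=(A.inv()*B).as_rotvec(); D=np.array(target)-p
    print("t",s["t"],"p",p.round(4),"yjaw",A.as_matrix()[:,1].round(3),"z",A.as_matrix()[:,2].round(3),"open",round(s["opening"],4),"F",np.round(s["force"],1))
    dp=[(1000*(A*Ro.from_rotvec(w*i/n)).inv().apply(D/n)).round(1).tolist() for i in range(n)]
    print("dist",D.round(4),"dr",np.degrees(w/n).round(2).tolist()); print(dp)
E
python3 - <<'E'
from h import *
a=np.load("pics/top0.npz"); im=a["a"]; d=a["d"]; X=cloud("top",d)
g=im[182:200,350:366].astype(int).sum(2); h=(g>330).astype(np.uint8)
print(g[4:14])
for u in((358,191),):print("hole",onz("top",[u],.032))
print("knob spare",onz("top",[(403.27,175)],.036),"red",onz("top",[(403.61,235.68)],.07))
m=(X[...,2]>.05)&(X[...,0]>.45)&(X[...,0]<.7)&(X[...,1]>.07)&(X[...,1]<.25)
P=X[m]; print("lid",P.min(0),P.max(0))
for z in np.arange(.05,.26,.02):
    q=P[abs(P[:,2]-z)<.01]
    if len(q): print(z.round(2),len(q),np.percentile(q[:,1],[2,50,98]).round(3),q[:,0].mean().round(3))
print("jar",onz("top",[(370,262)],.065),"cup",onz("top",[(375,129)],.04))
plan((.624,-.234,.14),32.1,11)
E
```

```text
[[169 165 163 160 157 156 155 152 154 152 153 154 194 278 351 377]
 [151 151 151 150 148 153 154 152 151 149 147 153 184 264 345 373]
 [152 148 148 149 149 153 166 182 176 159 150 149 179 256 341 374]
 [150 151 148 154 151 169 213 254 243 198 160 150 180 258 345 380]
 [151 151 151 148 157 192 266 327 317 249 177 157 175 256 347 385]
 [153 154 151 153 159 205 289 348 337 268 186 151 171 249 342 382]
 [152 152 149 151 156 186 259 306 298 238 174 151 167 243 341 383]
 [151 150 151 151 153 165 197 221 210 182 157 151 167 240 341 386]
 [151 153 154 151 152 154 158 160 157 154 151 150 166 237 331 383]
 [153 152 155 153 152 154 154 156 157 156 153 156 169 228 320 373]]
hole [[ 0.58265297 -0.10693039  0.032     ]]
knob spare [[ 0.62382319 -0.23413172  0.036     ]] red [[ 0.45622336 -0.22163371  0.07      ]]
lid [0.49802715 0.0942076  0.05001873] [0.65449514 0.14057896 0.25825309]
0.05 180 [0.095 0.107 0.121] 0.58
0.07 137 [0.096 0.106 0.119] 0.587
0.09 42 [0.096 0.105 0.114] 0.597
0.11 16 [0.099 0.104 0.111] 0.614
0.13 16 [0.098 0.109 0.132] 0.528
0.15 66 [0.101 0.119 0.137] 0.553
0.17 158 [0.103 0.121 0.139] 0.566
0.19 418 [0.106 0.125 0.139] 0.574
0.21 140 [0.106 0.125 0.139] 0.573
0.23 29 [0.108 0.109 0.11 ] 0.576
0.25 53 [0.109 0.111 0.115] 0.578
jar [[ 0.38855843 -0.1299024   0.065     ]] cup [[ 0.75468927 -0.15943391  0.04      ]]
t 0.1 p [ 0.2167 -0.559   0.2414] yjaw [ 0.361 -0.932 -0.002] z [-0.     0.002 -1.   ] open 0.0857 F [-0.2  0.2  0.2]
dist [ 0.4073  0.325  -0.1014] dr [-0.01, 0.01, 7.19]
[[45.2, -14.2, 9.2], [43.1, -19.7, 9.2], [40.3, -24.9, 9.2], [36.8, -29.8, 9.2], [32.8, -34.2, 9.2], [28.3, -38.0, 9.2], [23.3, -41.2, 9.2], [18.0, -43.8, 9.2], [12.3, -45.7, 9.2], [6.5, -46.9, 9.2], [0.6, -47.4, 9.2]]
```

```bash
sed -i 's/w=(A.inv()\*B).as_rotvec(); D/w=(A.inv()*B).as_rotvec() if rv is None else np.radians(rv); D/; s/tilt=None/rv=None/' h.py
python3 - <<'E'
from h import *
plan((.624,-.234,.14),rv=[0,0,-100.9],n=11)
E
```

```text
t 0.1 p [ 0.2167 -0.559   0.2414] yjaw [ 0.361 -0.932 -0.002] z [-0.     0.002 -1.   ] open 0.0857 F [-0.2  0.2  0.2]
dist [ 0.4073  0.325  -0.1014] dr [0.0, 0.0, -9.17]
[[45.2, -14.2, 9.2], [46.9, -6.8, 9.2], [47.4, 0.8, 9.2], [46.6, 8.3, 9.2], [44.7, 15.7, 9.2], [41.6, 22.6, 9.2], [37.5, 28.9, 9.2], [32.4, 34.5, 9.2], [26.5, 39.3, 9.2], [19.9, 43.0, 9.2], [12.8, 45.6, 9.2]]
```

arm_command(dp=[[45,-14,5],[47,-7,5],[47,1,9],[46,8,9],[45,16,9],[41,22,9],[37,29,9],[32,34,9]], dr=[[0,0,-9],[0,0,-9],[0,0,-9],[0,0,-9],[0,0,-9],[0,0,-9],[0,0,-9],[0,0,-9]], gripper=-0.2)

```text
t: 1.1
tcp_pos: [0.5147, -0.3171, 0.1723]
orientation: [-0.003, 0.675, 0.738, 0.0]
force: [-0.3, -1.1, 0.6]
opening: 0.0509
```

Run:
```python
from h import *
plan((.624,-.234,.14),32.1,n=6)
```

```text
t 1.1 p [ 0.5147 -0.3171  0.1723] yjaw [ 0.996  0.089 -0.003] z [-0.004  0.004 -1.   ] open 0.0509 F [-0.3 -1.1  0.6]
dist [ 0.1093  0.0831 -0.0323] dr [-0.02, -0.05, -4.5]
[[12.2, 19.4, 5.4], [10.6, 20.3, 5.4], [9.0, 21.1, 5.4], [7.3, 21.7, 5.4], [5.6, 22.2, 5.4], [3.8, 22.6, 5.4]]
```

arm_command(dp=[[12,19,5],[11,20,5],[9,21,5],[7,22,5],[6,22,5],[4,22,5],[0,0,0]], dr=[[0,0,-4.5],[0,0,-4.5],[0,0,-4.5],[0,0,-4.5],[0,0,-4.5],[0,0,-4.5],[0,0,0]])

```text
t: 1.98
tcp_pos: [0.6246, -0.2244, 0.135]
orientation: [-0.007, 0.474, 0.88, 0.001]
force: [-0.3, -0.7, -0.2]
opening: 0.0514
```

Run:
```python
from h import *
a,d=pic("side","side1")
u,v=proj("side",[(.624,-.234,.06)])[0].astype(int); print(u,v)
x0=max(0,u-130);y0=max(0,v-90)
c=a[y0:y0+190,x0:x0+260,::-1]; cv2.imwrite("pics/c1.png",cv2.resize(c,None,fx=3,fy=3,interpolation=cv2.INTER_CUBIC)); print(x0,y0)
print(proj("side",[(.624,-.234,.0),(.624,-.234,.046),(.624,-.234,.008),(.607,-.033,.017)]))
plan((.624,-.234,.03),32.1,n=3)
```

```text
403 230
273 140
[[401.23307903 248.17222337]
 [403.3120058  234.81804331]
 [401.58710294 245.90122184]
 [344.37385746 210.50776077]]
t 2.025 p [ 0.6241 -0.2251  0.1352] yjaw [ 0.836  0.549 -0.005] z [-0.012  0.009 -1.   ] open 0.051 F [-1.3  0.1  0.8]
dist [-1.000e-04 -8.900e-03 -1.052e-01] dr [-0.1, -0.27, 0.41]
[[-3.0, -1.5, 35.0], [-2.8, -1.5, 35.0], [-2.6, -1.6, 35.1]]
```

View pics/c1.png

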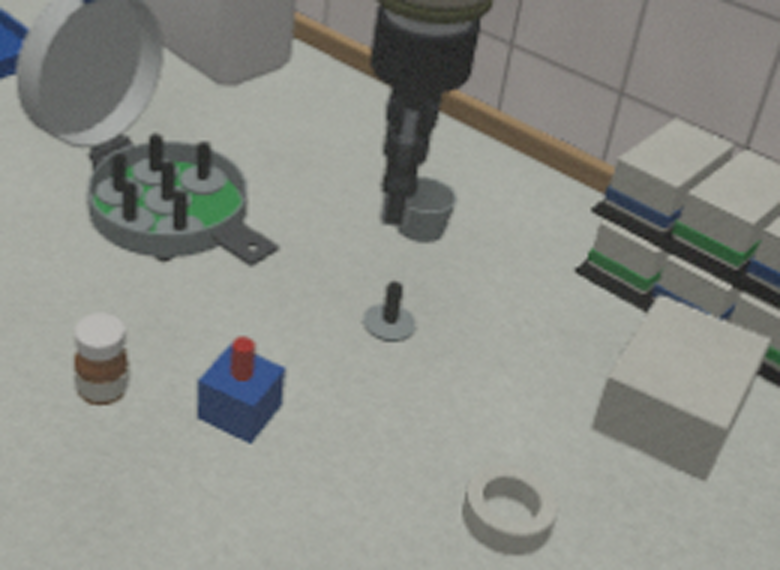

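The side crop shows the spare's knob top at about (404,235), against a projected (403,235), so the estimate holds. The tin, the pin in its block and the jar are clear.

arm_command(dp=[[-4,-1,25],[-3,-2,30],[-2,-2,30],[0,0,15],[0,0,5]], dr=[[-0.3,-0.8,1.2],[0,0,0],[0,0,0],[0,0,0],[0,0,0]])

```text
t: 2.65
tcp_pos: [0.6231, -0.2394, 0.0298]
orientation: [0.002, 0.488, 0.873, -0.001]
force: [0.2, -0.5, -0.2]
opening: 0.0512
```

Run:
```python
from h import *
plan((.6238,-.2342,.03),32.1,n=1)
```

```text
t 2.65 p [ 0.6231 -0.2394  0.0298] yjaw [0.852 0.523 0.   ] z [ 0.002 -0.003 -1.   ] open 0.0512 F [ 0.2 -0.5 -0.2]
dist [0.0007 0.0052 0.0002] dr [0.02, 0.19, -0.53]
[[4.1, 3.3, -0.2]]
```

arm_command(dp=[[4,3,0],[0,0,0]], dr=[[0,0,-0.5],[0,0,0]])

```text
t: 2.9
tcp_pos: [0.6243, -0.2346, 0.0315]
orientation: [0.002, 0.484, 0.875, -0.001]
force: [0.3, 0.0, -0.3]
opening: 0.0514
```

arm_command(dp=[[0,0,0],[0,0,0],[0,0,0],[0,0,0]], dr=[[0,0,0],[0,0,0],[0,0,0],[0,0,0]], gripper=1, squeeze=40)

```text
t: 3.4
tcp_pos: [0.6259, -0.2349, 0.034]
orientation: [0.004, 0.484, 0.875, -0.0]
force: [0.2, 0.3, -0.2]
opening: 0.0124
```

arm_command(dp=[[0,0,0],[0,0,-20],[0,0,-35],[0,0,-20],[0,0,0]], dr=[[0,0,0],[0,0,0],[0,0,0],[0,0,0],[0,0,0]])

```text
t: 4.03
tcp_pos: [0.6257, -0.2348, 0.1141]
orientation: [0.005, 0.484, 0.875, -0.0]
force: [0.1, -0.1, -0.5]
opening: 0.0122
```

Run:
```python
from h import *
plan((.607,-.033,.10),32.1,n=6)
```

```text
t 4.025 p [ 0.6257 -0.2348  0.1141] yjaw [0.847 0.531 0.004] z [ 0.008 -0.006 -1.   ] open 0.0122 F [ 0.1 -0.1 -0.5]
dist [-0.0187  0.2018 -0.0141] dr [0.04, 0.09, -0.0]
[[30.2, 15.2, 2.1], [30.2, 15.2, 2.2], [30.2, 15.2, 2.2], [30.2, 15.2, 2.2], [30.2, 15.2, 2.3], [30.1, 15.2, 2.3]]
```

arm_command(dp=[[30,15,0],[30,15,0],[30,15,0],[30,15,0],[28,15,0],[22,12,0],[0,0,0],[0,0,0]], dr=[[0.1,0.2,0],[0.1,0.2,0],[0,0,0],[0,0,0],[0,0,0],[0,0,0],[0,0,0],[0,0,0]])

```text
t: 5.03
tcp_pos: [0.6045, -0.0393, 0.106]
orientation: [-0.003, 0.485, 0.875, -0.002]
force: [0.7, -0.1, -0.9]
opening: 0.0122
```

Run:
```python
from h import *
plan((.607,-.033,.10),32.1,n=1)
a,d=pic("side","side2"); b,e=pic("top","top2")
u,v=proj("side",[(.607,-.033,.06)])[0].astype(int)
c1=cv2.resize(a[v-50:v+45,u-60:u+60,::-1],(400,317),interpolation=cv2.INTER_CUBIC)
c2=cv2.resize(b[150:245,270:390,::-1],(400,317),interpolation=cv2.INTER_CUBIC); print(u-60,v-50)
cv2.imwrite("pics/c2.png",cv2.convertScaleAbs(np.hstack([c1,c2]),alpha=1.4))
print(proj("side",[(.607,-.033,.017),(.607,-.033,.08)]))
```

```text
t 5.025 p [ 0.6045 -0.0393  0.106 ] yjaw [ 0.848  0.53  -0.006] z [-0.007 -0.    -1.   ] open 0.0122 F [ 0.7 -0.1 -0.9]
dist [ 0.0025  0.0063 -0.006 ] dr [-0.35, -0.22, -0.09]
[[4.0, 5.5, 6.0]]
284 148
[[344.37385746 210.50776077]
 [345.02797782 192.52986738]]
```

View pics/c2.png

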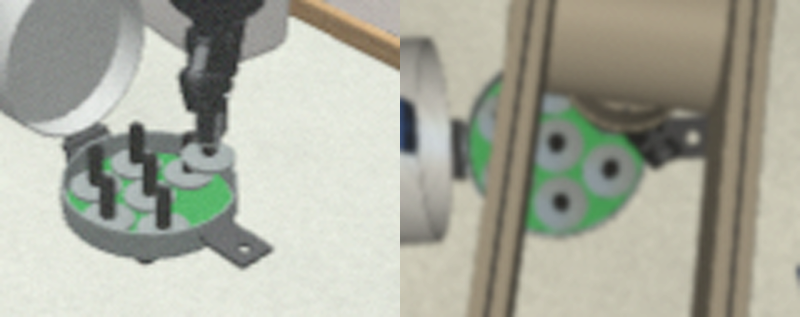

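The lid is held level, with its disc at about (346,195) in the side view. It is just outside the rim, heading for the gap.

arm_command(dp=[[4,5,6],[0,0,10],[0,0,8],[0,0,0]], dr=[[-0.4,-0.2,0],[0,0,0],[0,0,0],[0,0,0]])

```text
t: 5.62
tcp_pos: [0.6064, -0.0351, 0.0795]
orientation: [-0.0, 0.486, 0.874, 0.0]
force: [-1.1, 0.2, -0.2]
opening: 0.0121
```

Run:
```python
from h import *
plan((.607,-.033,.052),32.1,n=1)
p=np.array(r.get_state()["tcp_pos"])
a,d=pic("side","side3")
u0,v0=285,160
c=a[v0:v0+75,u0:u0+100,::-1]
cv2.imwrite("pics/c3.png",cv2.convertScaleAbs(cv2.resize(c,(800,600),interpolation=cv2.INTER_CUBIC),alpha=1.3))
q=[p-[0,0,.026],(.607,-.033,.017)]
print("disc top proj, gap proj (crop px)",(proj("side",q)-[u0,v0])*8)
ang=np.radians(np.arange(0,360,60)); 
# knob tops of packed predicted vs seen
G=np.array([(.6277,.0105),(.6017,.0511),(.5796,.0082),(.5577,-.0348),(.5537,.0492),(.531,.0065)])
print((proj("side",np.c_[G,np.full(6,.063)])-[u0,v0])*8)
```

```text
t 5.625 p [ 0.6064 -0.0351  0.0795] yjaw [0.85  0.527 0.001] z [ 0.     0.001 -1.   ] open 0.0121 F [-1.1  0.2 -0.2]
dist [ 0.0006  0.0021 -0.0275] dr [0.03, -0.04, -0.28]
[[1.4, 1.5, 27.5]]
disc top proj, gap proj (crop px) [[480.77534893 324.98357009]
 [474.99085972 404.0620862 ]]
[[438.79045515 226.73877372]
 [312.40466531 205.85768603]
 [343.55373385 278.3747003 ]
 [377.58278588 356.0447408 ]
 [214.57184094 255.8865529 ]
 [241.29768869 332.40377358]]
```

View pics/c3.png

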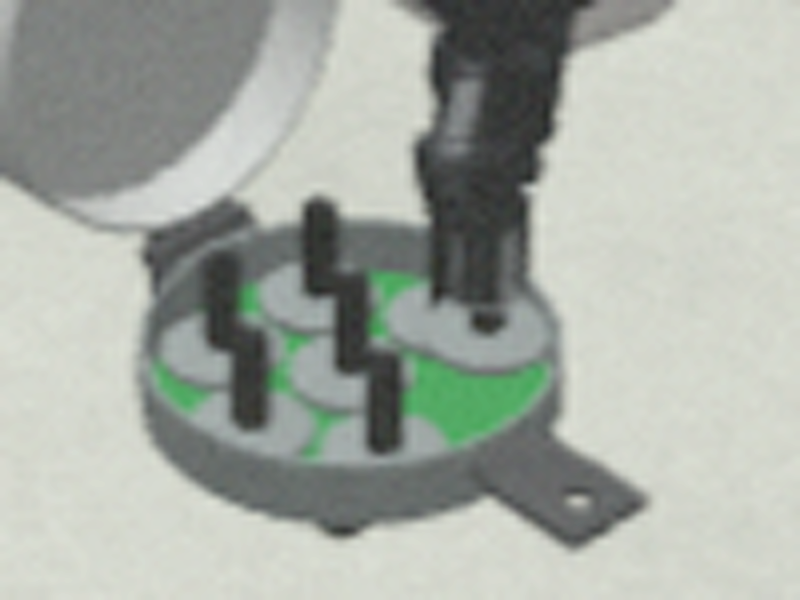

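The held disc is centred near (491,329) in the crop, against a projected (481,325). The packed knobs show the same +9 px (crop) offset, so the relative alignment is good and I can lower it.

arm_command(dp=[[2,2,0],[0,0,0]], dr=[[0,0,-0.3],[0,0,0]])

```text
t: 5.92
tcp_pos: [0.6078, -0.0323, 0.0805]
orientation: [0.001, 0.484, 0.875, 0.001]
force: [-0.4, -0.7, -0.4]
opening: 0.0128
```

Run:
```python
from h import *
plan((.607,-.033,.052),32.1,n=1)
```

```text
t 5.925 p [ 0.6078 -0.0323  0.0805] yjaw [0.847 0.532 0.002] z [ 0.002  0.001 -1.   ] open 0.0128 F [-0.4 -0.7 -0.4]
dist [-0.0008 -0.0007 -0.0285] dr [0.1, 0.02, 0.03]
[[-0.2, -1.1, 28.5]]
```

arm_command(dp=[[0,-1,8],[0,0,8],[0,0,6],[0,0,4],[0,0,3],[0,0,2]], dr=[[0,0,0],[0,0,0],[0,0,0],[0,0,0],[0,0,0],[0,0,0]])

```text
t: 6.68
tcp_pos: [0.6073, -0.0326, 0.0505]
orientation: [0.001, 0.484, 0.875, 0.001]
force: [-14.3, 0.9, 25.9]
opening: 0.0122
```

Run:
```python
from h import *
plan((.607,-.033,.051),32.1,n=1)
```

```text
t 6.675 p [ 0.6073 -0.0326  0.0505] yjaw [0.847 0.532 0.002] z [ 0.002  0.001 -1.   ] open 0.0122 F [-14.3   0.9  25.9]
dist [-0.0003 -0.0004  0.0005] dr [0.1, 0.02, 0.05]
[[-0.2, -0.4, -0.5]]
```

arm_command(dp=[[0,0,-0.5],[0,0,0]], dr=[[0,0,0],[0,0,0]])

```text
t: 6.92
tcp_pos: [0.6078, -0.0327, 0.0519]
orientation: [0.001, 0.484, 0.875, 0.001]
force: [-1.0, 0.1, -0.2]
opening: 0.0123
```

Run:
```python
from h import *
plan((.607,-.033,.051),32.1,n=1)
a,d=pic("side","side4")
u0,v0=285,160
c=a[v0:v0+75,u0:u0+100,::-1]
cv2.imwrite("pics/c4.png",cv2.convertScaleAbs(cv2.resize(c,(800,600),interpolation=cv2.INTER_CUBIC),alpha=1.3))
```

```text
t 6.925 p [ 0.6078 -0.0327  0.0519] yjaw [0.847 0.532 0.003] z [ 0.003  0.    -1.   ] open 0.0123 F [-1.   0.1 -0.2]
dist [-0.0008 -0.0003 -0.0009] dr [0.16, 0.07, 0.05]
[[0.2, -0.9, 0.9]]
```

View pics/c4.png

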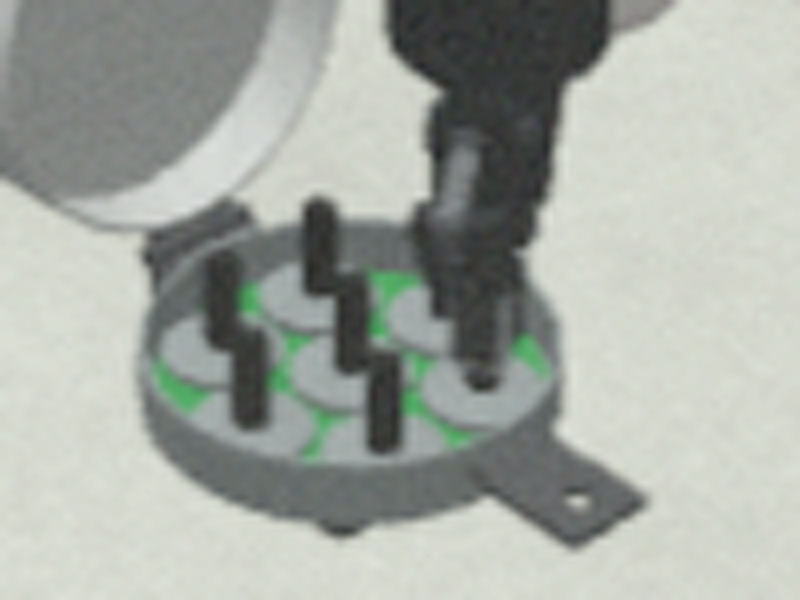

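The spare sits flat in the gap, its disc centred at about (482,390) in the crop, with green all round. I'll release it.

arm_command(dp=[[0,0,0],[0,0,0],[0,0,0]], dr=[[0,0,0],[0,0,0],[0,0,0]], gripper=0.3)

```text
t: 7.35
tcp_pos: [0.6076, -0.0327, 0.0512]
orientation: [0.001, 0.484, 0.875, 0.001]
force: [-0.4, -0.2, 0.0]
opening: 0.0298
```

arm_command(dp=[[0,0,-15],[0,0,-40],[0,0,-60],[0,0,-60],[0,0,-60],[0,0,-40],[0,0,0]], dr=[[0,0,0],[0,0,0],[0,0,0],[0,0,0],[0,0,0],[0,0,0],[0,0,0]])

```text
t: 8.22
tcp_pos: [0.606, -0.0327, 0.3418]
orientation: [0.003, 0.484, 0.875, 0.002]
force: [0.3, -0.4, -0.2]
opening: 0.03
```

Run:
```python
from h import *
a,d=pic("side","side5")
u0,v0=285,160
c=a[v0:v0+75,u0:u0+100,::-1]
cv2.imwrite("pics/c5.png",cv2.convertScaleAbs(cv2.resize(c,(800,600),interpolation=cv2.INTER_CUBIC),alpha=1.3))
# lid: hinge dir, push line
C=np.array([.580,.0085]); H=np.array([.583,-.1055]); u=(C-H)/np.linalg.norm(C-H); print("u",u,"hinge",C+.086*u)
hg=C+.086*u
for a_ in (1.63,1.4,1.2,1.0,.8,.6,.4,.2,0):
    rr,h=.148,.034; x=-rr*np.cos(a_)+h*np.sin(a_); z=rr*np.sin(a_)+h*np.cos(a_)
    print(a_,(hg+u*x).round(3),round(.039+z,3))
plan((.577,.215,.30),32.1,n=6)
```

```text
u [-0.02630668  0.99965392] hinge [0.57773763 0.09447024]
1.63 [0.577 0.137] 0.185
1.4 [0.578 0.103] 0.191
1.2 [0.578 0.073] 0.189
1.0 [0.579 0.043] 0.182
0.8 [0.58  0.016] 0.169
0.6 [ 0.58  -0.008] 0.151
0.4 [ 0.581 -0.029] 0.128
0.2 [ 0.581 -0.044] 0.102
0 [ 0.582 -0.053] 0.073
t 8.275 p [ 0.6054 -0.0326  0.3397] yjaw [0.847 0.532 0.003] z [ 0.004  0.    -1.   ] open 0.0299 F [0.6 0.2 0. ]
dist [-0.0284  0.2476 -0.0397] dr [0.03, 0.02, 0.01]
[[37.5, 17.9, 6.6], [37.5, 17.9, 6.6], [37.5, 17.9, 6.6], [37.5, 17.9, 6.6], [37.5, 17.9, 6.6], [37.5, 17.9, 6.6]]
```

View pics/c5.png

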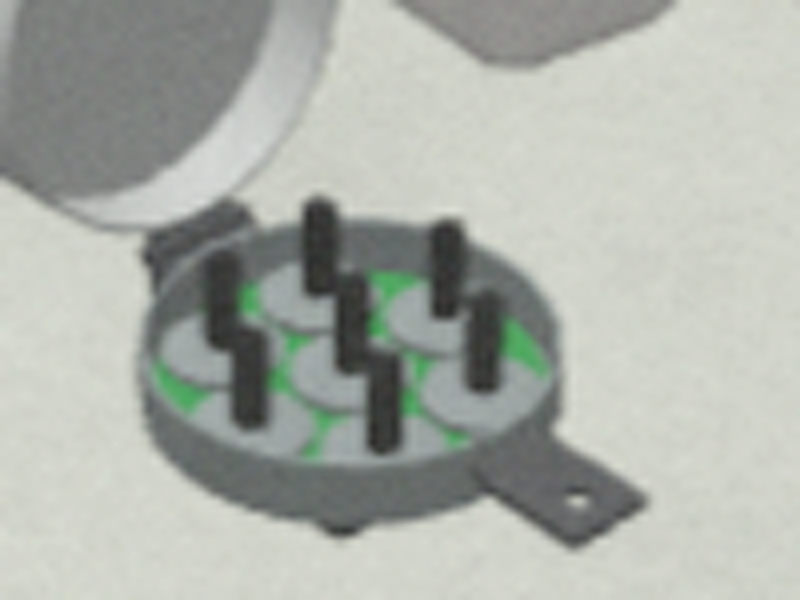

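All seven lids stand regularly in the tin and the spare is centred, its knob top at (484,297) in the crop. Next I go over to the far side of the lid with the jaws shut.

Run:
```python
from h import *
plan((.577,.195,.33),-1.5,n=6)
print(r.get_state()["joint_pos"])
```

```text
t 8.275 p [ 0.6054 -0.0326  0.3397] yjaw [0.847 0.532 0.003] z [ 0.004  0.    -1.   ] open 0.0299 F [0.6 0.2 0. ]
dist [-0.0284  0.2276 -0.0097] dr [0.04, 0.01, 5.61]
[[34.6, 16.2, 1.6], [36.1, 12.7, 1.6], [37.1, 9.1, 1.6], [37.8, 5.5, 1.6], [38.2, 1.7, 1.6], [38.2, -2.0, 1.6]]
[-1.38903736e-01  1.24986304e-01  1.31842308e+00  8.58265013e-04
  1.69434942e+00 -7.00002072e-01]
```

arm_command(dp=[[34,16,0],[36,13,0],[37,9,0],[38,5,0],[38,2,0],[38,-2,0],[0,0,0]], dr=[[0,0,5.6],[0,0,5.6],[0,0,5.6],[0,0,5.6],[0,0,5.6],[0,0,5.6],[0,0,0]], gripper=1)

```text
t: 9.15
tcp_pos: [0.5731, 0.1995, 0.3285]
orientation: [-0.004, 0.723, 0.69, -0.006]
force: [0.1, 0.3, -0.5]
opening: 0.0001
```

Run:
```python
from h import *
plan((.577,.190,.187),-1.5,n=4)
```

```text
t 9.15 p [0.5731 0.1995 0.3285] yjaw [ 0.999 -0.047 -0.013] z [-0.014 -0.002 -1.   ] open 0.0001 F [ 0.1  0.3 -0.5]
dist [ 0.0039 -0.0095 -0.1415] dr [-0.19, 0.04, -0.3]
[[-2.2, 1.6, 35.4], [-2.3, 1.4, 35.4], [-2.3, 1.3, 35.4], [-2.3, 1.2, 35.4]]
```

arm_command(dp=[[-2,1,40],[-2,1,50],[-2,1,40],[-2,1,6],[0,0,0]], dr=[[-0.7,0,-1],[0,0,0],[0,0,0],[0,0,0],[0,0,0]])

```text
t: 9.78
tcp_pos: [0.5745, 0.1872, 0.1862]
orientation: [-0.0, 0.716, 0.698, -0.004]
force: [-0.1, 0.7, 0.6]
opening: 0.0003
```

arm_command(dp=[[-15,0,0],[-20,0,0],[-20,0,0],[-20,0,0],[-20,0,0]], dr=[[0,0,0],[0,0,0],[0,0,0],[0,0,0],[0,0,0]])

```text
t: 10.4
tcp_pos: [0.5756, 0.087, 0.1938]
orientation: [0.003, 0.715, 0.699, 0.001]
force: [0.7, 2.3, -0.9]
opening: 0.0001
```

Run:
```python
from h import *
plan((.578,.08,.187),-1.5,n=4)
a,d=pic("top","top6"); X=cloud("top",d)
m=(X[...,2]>.05)&(X[...,0]>.45)&(X[...,0]<.7)&(X[...,1]>-.15)&(X[...,1]<.2)
cv2.imwrite("pics/c6.png",cv2.resize(a[110:260,230:430,::-1],(800,600)))
```

```text
t 10.4 p [0.5756 0.087  0.1938] yjaw [ 1.    -0.023  0.006] z [ 0.005 -0.003 -1.   ] open 0.0001 F [ 0.7  2.3 -0.9]
dist [ 0.0024 -0.007  -0.0068] dr [0.08, 0.04, 0.04]
[[-1.7, 0.6, 1.7], [-1.7, 0.6, 1.7], [-1.7, 0.6, 1.7], [-1.7, 0.6, 1.7]]
```

View pics/c6.png

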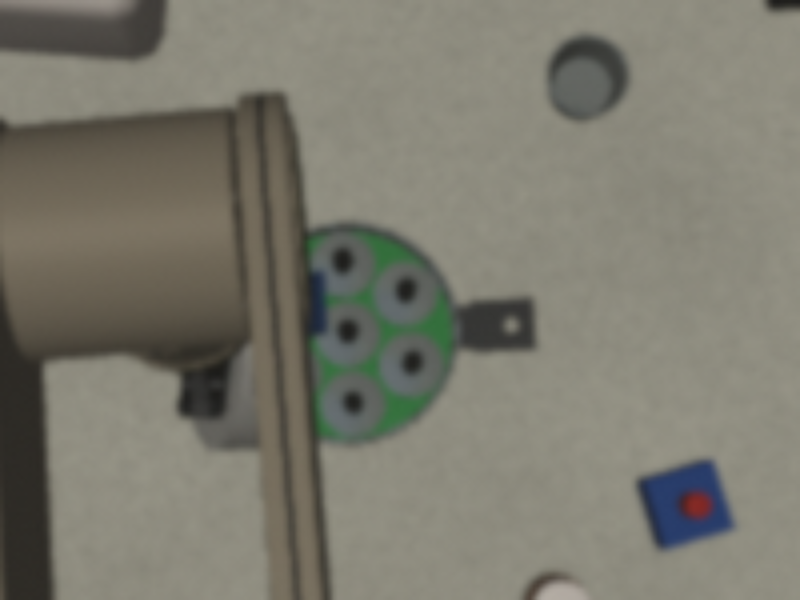

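The lid is following, with the hasp at (317,300) in the crop and a reaction of about 2 N. I'll follow the arc.

arm_command(dp=[[-17,0,2],[-16,0,3],[-14,0,6],[-13,0,7],[-12,0,9],[-12,0,9]], dr=[[0,0,0],[0,0,0],[0,0,0],[0,0,0],[0,0,0],[0,0,0]])

```text
t: 11.2
tcp_pos: [0.5731, -0.0054, 0.1552]
orientation: [0.003, 0.716, 0.698, -0.0]
force: [0.4, 0.8, 0.7]
opening: -0.0001
```

arm_command(dp=[[-7,2,10],[-7,2,11],[-7,1,12],[-7,0,13],[-4,0,13]], dr=[[0,0,0],[0,0,0],[0,0,0],[0,0,0],[0,0,0]])

```text
t: 11.82
tcp_pos: [0.5772, -0.0407, 0.0916]
orientation: [0.003, 0.716, 0.698, -0.001]
force: [0.1, -0.5, 0.6]
opening: -0.0004
```

Run:
```python
from h import *
plan((.58,-.045,.082),-1.5,n=3)
```

```text
t 11.825 p [ 0.5772 -0.0407  0.0916] yjaw [ 1.    -0.025  0.003] z [ 0.003 -0.005 -1.   ] open -0.0004 F [ 0.1 -0.5  0.6]
dist [ 0.0028 -0.0043 -0.0096] dr [0.05, 0.1, 0.02]
[[-1.4, 0.9, 3.2], [-1.4, 0.9, 3.2], [-1.4, 1.0, 3.2]]
```

arm_command(dp=[[0,0,4],[0,0,4],[0,0,3],[0,0,2]], dr=[[0,0,0],[0,0,0],[0,0,0],[0,0,0]])

```text
t: 12.32
tcp_pos: [0.577, -0.041, 0.084]
orientation: [0.003, 0.716, 0.698, -0.002]
force: [-7.6, -1.3, 11.2]
opening: -0.0001
```

arm_command(dp=[[0,0,2],[0,0,0],[0,0,-15],[0,0,-40],[0,0,-40],[0,0,0]], dr=[[0,0,0],[0,0,0],[0,0,0],[0,0,0],[0,0,0],[0,0,0]])

```text
t: 13.08
tcp_pos: [0.5779, -0.0393, 0.1853]
orientation: [0.004, 0.715, 0.699, -0.001]
force: [0.5, 0.1, 0.0]
opening: 0.0004
```

Run:
```python
from h import *
plan((.456,-.222,.15),-1.5,n=5)
a,d=pic("side","side7")
c=a[130:280,270:470,::-1]; cv2.imwrite("pics/c7.png",cv2.convertScaleAbs(cv2.resize(c,(800,600),interpolation=cv2.INTER_CUBIC),alpha=1.2))
hsv=cv2.cvtColor(a,cv2.COLOR_RGB2HSV); m=((hsv[...,1]>120)&((hsv[...,0]<8)|(hsv[...,0]>172))).astype(np.uint8); m[:, :300]=0;m[:,420:]=0;m[:220]=0
v,u=np.nonzero(m[:300]); print("red",u.mean(),v.mean(),len(u),"pred",proj("side",[(.456,-.222,.058)]))
print(proj("side",[(.583,-.1055,.044)]), "minus 270,130 x4")
```

```text
t 13.075 p [ 0.5779 -0.0393  0.1853] yjaw [ 1.    -0.023  0.004] z [ 0.004 -0.007 -1.   ] open 0.0004 F [0.5 0.1 0. ]
dist [-0.1219 -0.1827 -0.0353] dr [0.05, 0.08, 0.03]
[[-37.1, -23.5, 7.2], [-37.1, -23.5, 7.2], [-37.1, -23.5, 7.1], [-37.1, -23.5, 7.1], [-37.2, -23.4, 7.1]]
red 353.42028985507244 259.0 69 pred [[352.87276792 259.23451645]]
[[356.48158503 218.2921592 ]] minus 270,130 x4
```

View pics/c7.png

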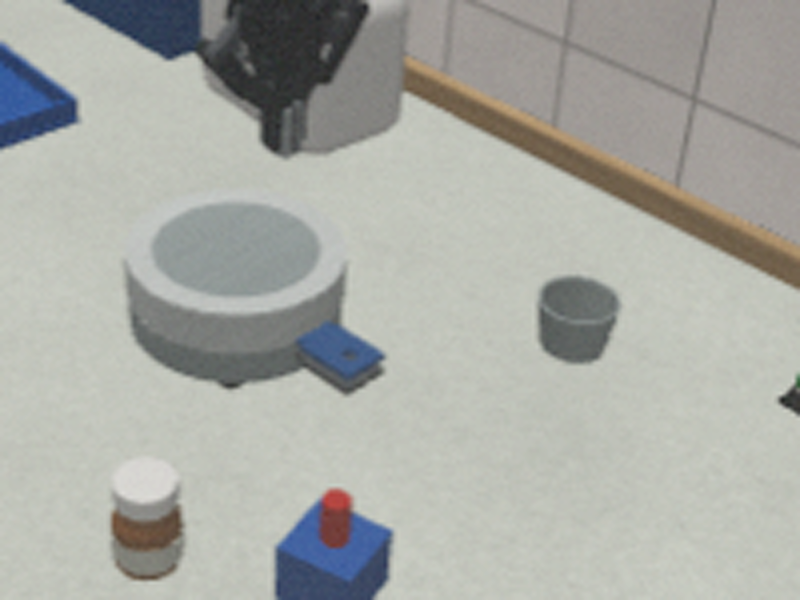

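The lid is shut. The hasp hole shows at about (350,353) in the crop, or (357.5,218.3) in the full side image, against a projected (356.5,218.3). That is the usual +1 px side-camera offset. Now to the pin.

arm_command(dp=[[-37,-23,0],[-37,-23,5],[-37,-23,7],[-37,-23,7],[-30,-22,7],[0,0,0]], dr=[[0,0,0],[0,0.3,0],[0,0,0],[0,0,0],[0,0,0],[0,0,0]], gripper=-0.2)

```text
t: 13.88
tcp_pos: [0.4525, -0.2167, 0.1509]
orientation: [-0.003, 0.714, 0.7, -0.001]
force: [0.7, 0.4, 0.1]
opening: 0.0517
```

Run:
```python
from h import *
plan((.456,-.222,.1),-1.5,n=1)
```

```text
t 13.875 p [ 0.4525 -0.2167  0.1509] yjaw [ 1.    -0.02  -0.006] z [-0.006  0.003 -1.   ] open 0.0517 F [0.7 0.4 0.1]
dist [ 0.0035 -0.0053 -0.0509] dr [-0.35, -0.18, 0.32]
[[-5.4, 4.0, 50.9]]
```

arm_command(dp=[[-5,4,30],[0,0,30],[0,0,20],[0,0,8],[0,0,0]], dr=[[-0.3,-0.2,0.3],[0,0,0],[0,0,0],[0,0,0],[0,0,0]])

```text
t: 14.5
tcp_pos: [0.4573, -0.2183, 0.0592]
orientation: [-0.001, 0.716, 0.698, 0.0]
force: [-0.5, -0.5, 0.7]
opening: 0.0516
```

Run:
```python
from h import *
plan((.456,-.222,.056),-1.5,n=1)
```

```text
t 14.5 p [ 0.4573 -0.2183  0.0592] yjaw [ 1.    -0.025 -0.002] z [-0.002  0.003 -1.   ] open 0.0516 F [-0.5 -0.5  0.7]
dist [-0.0013 -0.0037 -0.0032] dr [-0.1, -0.14, 0.05]
[[-3.7, -1.2, 3.2]]
```

arm_command(dp=[[-4,-1,2],[0,0,1]], dr=[[0,0,0],[0,0,0]])

```text
t: 14.75
tcp_pos: [0.4574, -0.2228, 0.0577]
orientation: [-0.0, 0.716, 0.698, 0.001]
force: [0.3, -0.2, -0.1]
opening: 0.0514
```

arm_command(dp=[[0,0,0],[0,0,0],[0,0,0],[0,0,0]], dr=[[0,0,0],[0,0,0],[0,0,0],[0,0,0]], gripper=1, squeeze=40)

```text
t: 15.25
tcp_pos: [0.4579, -0.2233, 0.0589]
orientation: [0.001, 0.716, 0.698, 0.001]
force: [-0.7, 0.2, -0.7]
opening: 0.0167
```

arm_command(dp=[[0,0,-10],[0,0,-15],[0,0,-20],[0,0,-25],[0,0,-20],[0,0,0]], dr=[[0,0,0],[0,0,0],[0,0,0],[0,0,0],[0,0,0],[0,0,0]])

```text
t: 16.0
tcp_pos: [0.459, -0.224, 0.1573]
orientation: [0.003, 0.716, 0.698, 0.001]
force: [0.9, -0.1, -1.0]
opening: 0.0162
```

Run:
```python
from h import *
plan((.583,-.1055,.15),-1.5,n=5)
```

```text
t 16.0 p [ 0.459  -0.224   0.1573] yjaw [ 1.    -0.025  0.006] z [ 0.006 -0.002 -1.   ] open 0.0162 F [ 0.9 -0.1 -1. ]
dist [ 0.124   0.1185 -0.0073] dr [0.07, 0.02, 0.01]
[[24.3, 24.2, 1.6], [24.3, 24.2, 1.6], [24.3, 24.2, 1.5], [24.3, 24.2, 1.5], [24.3, 24.2, 1.5]]
```

arm_command(dp=[[24,24,0],[24,24,3],[24,24,3],[24,24,3],[20,20,3],[0,0,0],[0,0,0]], dr=[[0,0.3,0],[0,0,0],[0,0,0],[0,0,0],[0,0,0],[0,0,0],[0,0,0]])

```text
t: 16.88
tcp_pos: [0.5794, -0.1079, 0.143]
orientation: [0.0, 0.716, 0.698, 0.002]
force: [-0.7, -0.6, -0.5]
opening: 0.0167
```

Run:
```python
from h import *
plan((.583,-.1055,.11),-1.5,n=1)
```

```text
t 16.875 p [ 0.5794 -0.1079  0.143 ] yjaw [ 1.    -0.027  0.003] z [ 0.003  0.003 -1.   ] open 0.0167 F [-0.7 -0.6 -0.5]
dist [ 0.0036  0.0024 -0.033 ] dr [0.18, -0.18, -0.02]
[[2.4, 3.4, 33.0]]
```

arm_command(dp=[[2,3,15],[0,0,12],[0,0,5],[0,0,0],[0,0,0]], dr=[[0.2,-0.2,0],[0,0,0],[0,0,0],[0,0,0],[0,0,0]])

```text
t: 17.5
tcp_pos: [0.5807, -0.1077, 0.1077]
orientation: [-0.001, 0.717, 0.697, -0.001]
force: [0.2, -0.3, 0.0]
opening: 0.0166
```

Run:
```python
from h import *
plan((.583,-.1055,.11),-1.5,n=1)
p=np.array(r.get_state()["tcp_pos"])
a,d=pic("side","side8"); b,_=pic("top","top8")
u0,v0=325,180
c=cv2.resize(a[v0:v0+50,u0:u0+66,::-1],(792,600),interpolation=cv2.INTER_CUBIC)
cv2.imwrite("pics/c8.png",cv2.convertScaleAbs(c,alpha=1.3))
tip=p-[0,0,.053]
print("tip,hole crop px (12x)",(proj("side",[tip,tip+[0,0,.036],(.583,-.1055,.044)])-[u0,v0])*12)
J=(proj("side",[(.593,-.1055,.044),(.583,-.0955,.044)])-proj("side",[(.583,-.1055,.044)]))*12/10; print("px(12x)/mm x,y",J)
```

```text
t 17.5 p [ 0.5807 -0.1077  0.1077] yjaw [ 1.    -0.029 -0.003] z [-0.003 -0.    -1.   ] open 0.0166 F [ 0.2 -0.3  0. ]
dist [0.0023 0.0022 0.0023] dr [-0.15, 0.03, -0.18]
[[2.3, 2.2, -2.3]]
tip,hole crop px (12x) [[379.59481901 430.69512924]
 [387.41980738 300.67640764]
 [377.77902032 459.50591044]]
px(12x)/mm x,y [[ 3.1578305  -1.78471033]
 [-3.09861606 -2.07337439]]
```

View pics/c8.png

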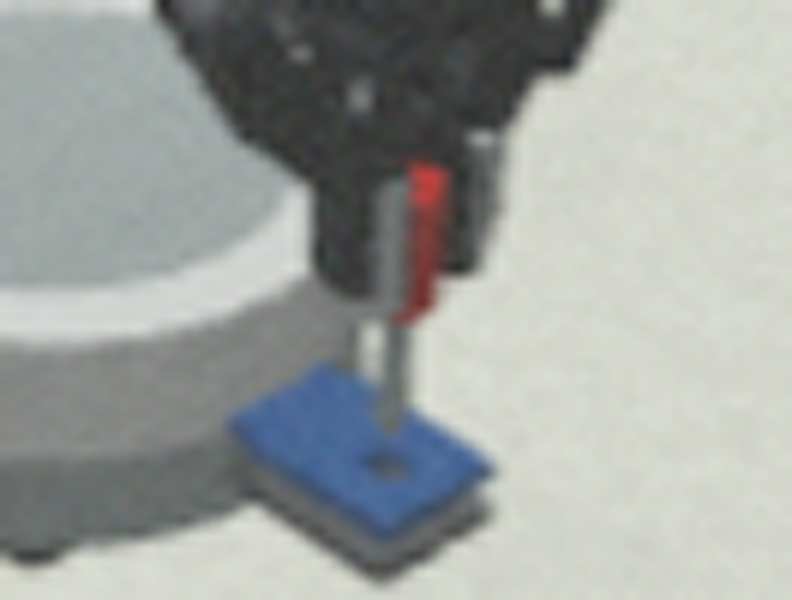

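The pin's tip shows at about (393,432) and the hole at (387,461) in the 12x crop. The projections were (380,431) and (378,460). So the tip needs about +1.5 mm in x and +2.6 mm in y.

arm_command(dp=[[2.6,1.5,0],[0,0,0],[0,0,0]], dr=[[0,0,-0.2],[0,0,0],[0,0,0]])

```text
t: 17.98
tcp_pos: [0.5832, -0.105, 0.1089]
orientation: [0.0, 0.716, 0.698, -0.001]
force: [0.2, 0.5, -0.1]
opening: 0.0168
```

```bash
cat > chk.py <<'E'
from h import *
import sys
plan((.5822,-.1051,.1),-1.5,n=1)
p=np.array(r.get_state()["tcp_pos"]); tip=p-[0,0,.053]
n=int(sys.argv[2]) if len(sys.argv)>2 else 4
a=np.mean([r.read_camera("side")[0].astype(float) for _ in range(n)],0)
cv2.imwrite(f"pics/{sys.argv[1]}f.png",a[:,:,::-1].astype(np.uint8))
u0,v0=345,200
c=cv2.resize(a[v0:v0+30,u0:u0+33,::-1].astype(np.uint8),(660,600),interpolation=cv2.INTER_CUBIC)
cv2.imwrite(f"pics/{sys.argv[1]}.png",cv2.convertScaleAbs(c,alpha=1.5))
# rod columns by row: grey low-saturation dark vs. background; hole: darkest blue patch
A=cv2.resize(a,None,fx=4,fy=4,interpolation=cv2.INTER_CUBIC)
bl=A[...,2]-A[...,0]
print("B-R full-res around"); print((a[205:224,350:364,2]-a[205:224,350:364,0]).astype(int)); print(a[205:224,350:364].sum(2).astype(int))
print("pred tip,hole",proj("side",[tip,(.583,-.1055,.044)]).round(2))
E
python3 chk.py c9
```

```text
t 17.975 p [ 0.5832 -0.105   0.1089] yjaw [ 1.    -0.025 -0.001] z [-0.001 -0.001 -1.   ] open 0.0168 F [ 0.2  0.5 -0.1]
dist [-0.001  -0.0001 -0.0089] dr [-0.03, 0.05, 0.05]
[[-0.2, -1.0, 8.9]]
B-R full-res around
[[  0   0   0   0   1  -2   0  -9 -26 -28 -15  -5  -4  -6]
 [  1   0   0   0   0  -4  -3   1   0  -4  -6  -6  -5  -5]
 [  0   0   1   0   1  -3  -3   3   2  -3  -5  -4  -5  -4]
 [  0   0   0   0   1  -2  -2   2   1  -2  -5  -5  -5  -5]
 [  0   1   0   2   1  -1  -2   3   0  -3  -6  -5  -5  -5]
 [ 10  29  26   9   1  -2  -2   3   2  -3  -4  -5  -5  -5]
 [ 37  54  54  46  39  20   7   2   2  -3  -4  -4  -5  -5]
 [ 54  57  59  59  57  42  16   3   0  -3  -5  -4  -5  -5]
 [ 59  58  59  61  61  48  20   3   8   2  -5  -4  -5  -5]
 [ 60  60  58  59  59  59  34   8  30  36   8  -5  -5  -4]
 [ 60  59  59  59  59  60  55  52  55  58  43  25   5  -4]
 [ 59  60  58  59  59  60  59  59  60  60  59  54  38  16]
 [ 59  57  60  59  60  57  47  46  53  61  59  59  58  48]
 [ 58  59  59  60  59  46  31  26  35  51  61  58  59  58]
 [ 52  60  60  58  58  52  31  17  26  48  58  57  59  54]

[... 707 characters left out ...]
]
 [249 252 253 253 255 256 253 251 313 434 492 493 485 485]
 [251 249 254 255 255 252 249 240 263 322 431 487 484 484]
 [249 248 253 256 256 257 253 253 253 259 295 360 442 486]
 [256 251 257 253 249 248 255 256 249 253 249 268 321 402]
 [254 256 251 252 250 245 225 226 240 247 253 252 259 284]
 [250 253 252 252 246 222 188 206 210 234 247 249 252 251]
 [227 252 251 254 250 245 237 234 235 240 254 255 252 242]
 [195 217 248 249 250 254 255 253 251 251 256 254 242 210]
 [221 202 204 225 253 259 254 255 250 252 235 206 197 218]
 [239 229 211 195 209 238 252 256 244 218 198 187 216 237]
 [202 229 235 229 202 205 226 235 208 195 218 232 219 202]]
pred tip,hole [[356.6  214.69]
 [356.48 218.29]]
```

View pics/c9.png

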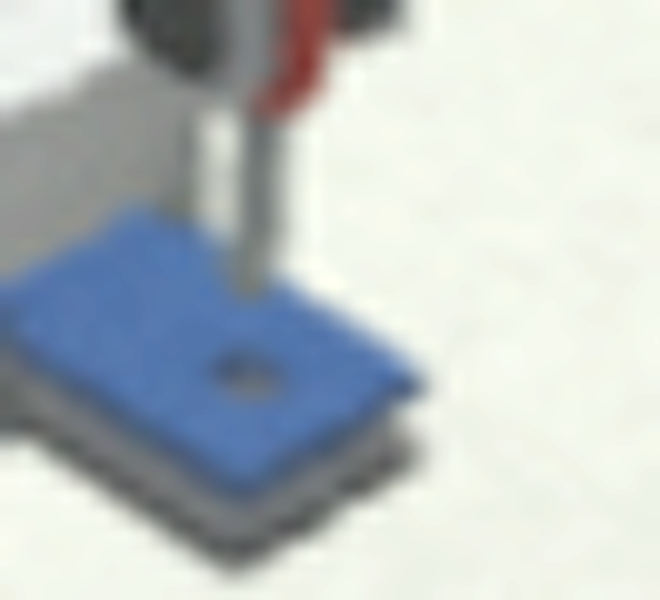

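The tip is about level with the hole's column. Working from the numbers (both at u≈357, tip slightly high), it needs about -0.4 mm in x and -1.6 mm in y. That agrees with the top-camera difference. I'll adjust and feel downward.

arm_command(dp=[[-1.6,-0.4,2],[0,0,2],[0,0,0]], dr=[[0,0,0],[0,0,0],[0,0,0]])

```text
t: 18.55
tcp_pos: [0.5824, -0.1068, 0.1042]
orientation: [-0.0, 0.716, 0.698, -0.001]
force: [-0.6, -0.3, -0.3]
opening: 0.0166
```

```bash
python3 chk.py d1 2>&1 | grep -v '^ \[ *[0-9]*  *[0-9]*  *[0-9]* .*NO'
```

```text
t 18.55 p [ 0.5824 -0.1068  0.1042] yjaw [ 1.    -0.026 -0.001] z [-0.001 -0.001 -1.   ] open 0.0166 F [-0.6 -0.3 -0.3]
dist [-0.0002  0.0017 -0.0042] dr [-0.07, 0.04, 0.03]
[[1.7, -0.2, 4.2]]
B-R full-res around
[[  0   0   1   2   1   1   1   2  -1 -30 -50 -23 -10  -5]
 [  0   0   0   1   0   1   1  -7 -28 -43 -38 -15  -5  -5]
 [  0   0   1   0   1  -2  -2  -5 -15  -9  -7  -6  -4  -5]
 [  0   0   0   1   2  -2  -3   1   1  -2  -5  -5  -5  -5]
 [  0   0   1   1   1  -3  -4   1   3  -1  -4  -5  -4  -4]
 [ 11  29  26   8   2  -3  -4   2   1  -4  -4  -5  -5  -5]
 [ 38  53  54  45  38  15   5   3   3  -3  -5  -5  -5  -5]
 [ 55  58  58  59  58  47  26   2   2  -2  -4  -5  -4  -5]
 [ 59  59  60  62  58  56  27   2   1  -2  -5  -6  -4  -5]
 [ 59  60  61  62  60  55  27   3   7  22   8  -5  -5  -5]
 [ 60  58  60  59  60  60  34   2  15  43  44  25   5  -4]
 [ 60  58  59  59  59  60  46  24  36  57  60  54  39  16]
 [ 59  58  58  59  60  56  45  38  49  60  58  59  56  49]
 [ 58  58  60  59  57  45  28  26  36  50  59  59  59  59]
 [ 50  59  59  58  58  50  32  15  28  48  60  60  58  54]
 [
[... 705 characters left out ...]
]
 [251 253 252 254 258 249 257 253 273 407 492 492 488 488]
 [250 249 252 248 261 251 254 249 256 311 431 489 489 486]
 [255 255 253 253 252 250 251 250 247 254 292 360 446 488]
 [251 254 253 256 247 257 243 242 249 253 250 266 320 399]
 [249 254 249 251 253 240 225 226 237 251 255 253 260 279]
 [255 254 250 253 252 225 196 199 211 236 254 250 254 255]
 [230 248 255 254 248 247 237 234 233 242 253 251 253 239]
 [200 220 244 257 253 251 255 251 252 247 252 253 240 207]
 [221 205 208 228 252 252 251 255 252 252 235 207 200 225]
 [241 234 217 195 207 232 252 251 241 222 200 198 214 236]
 [203 227 241 227 204 201 225 234 211 199 220 233 222 199]]
pred tip,hole [[356.78 216.49]
 [356.48 218.29]]
```

arm_command(dp=[[-0.6,-0.4,3],[0,0,3],[0,0,2],[0,0,2],[0,0,2]], dr=[[0,0,0],[0,0,0],[0,0,0],[0,0,0],[0,0,0]])

```text
t: 19.38
tcp_pos: [0.5823, -0.1074, 0.0919]
orientation: [0.0, 0.716, 0.698, -0.0]
force: [0.4, 0.9, 0.6]
opening: 0.017
```

The tip is in the hasp hole with no force. Continuing down.

arm_command(dp=[[0,0,2],[0,0,2],[0,0,2],[0,0,2],[0,0,2],[0,0,2]], dr=[[0,0,0],[0,0,0],[0,0,0],[0,0,0],[0,0,0],[0,0,0]])

```text
t: 20.12
tcp_pos: [0.5825, -0.1072, 0.0792]
orientation: [0.0, 0.716, 0.698, -0.0]
force: [1.0, 0.7, 0.2]
opening: 0.0165
```

arm_command(dp=[[0,0,4],[0,0,4],[0,0,3],[0,0,3],[0,0,2],[0,0,1]], dr=[[0,0,0],[0,0,0],[0,0,0],[0,0,0],[0,0,0],[0,0,0]])

```text
t: 20.88
tcp_pos: [0.5824, -0.1071, 0.0608]
orientation: [0.0, 0.716, 0.698, -0.0]
force: [-1.1, 0.9, 4.3]
opening: 0.0168
```

arm_command(dp=[[0,0,1],[0,0,0]], dr=[[0,0,0],[0,0,0]])

```text
t: 21.12
tcp_pos: [0.5826, -0.1073, 0.061]
orientation: [0.0, 0.716, 0.698, -0.0]
force: [0.1, 0.1, -0.6]
opening: 0.0165
```

arm_command(dp=[[0,0,0],[0,0,0],[0,0,0],[0,0,0]], dr=[[0,0,0],[0,0,0],[0,0,0],[0,0,0]], gripper=0)

```text
t: 21.62
tcp_pos: [0.5826, -0.1075, 0.0608]
orientation: [0.0, 0.716, 0.698, -0.0]
force: [-0.1, 0.3, -0.3]
opening: 0.0427
```

arm_command(dp=[[0,0,-10],[0,0,-30],[0,0,-50],[0,0,-60],[0,0,-50],[0,0,0],[0,0,0]], dr=[[0,0,0],[0,0,0],[0,0,0],[0,0,0],[0,0,0],[0,0,0],[0,0,0]])

```text
t: 22.5
tcp_pos: [0.5819, -0.1071, 0.2703]
orientation: [0.001, 0.716, 0.698, -0.0]
force: [0.4, 0.1, -0.3]
opening: 0.0425
```

Run:
```python
from h import *
a,d=pic("side","side9"); plan((.58,-.107,.25))
h=cv2.cvtColor(a,cv2.COLOR_RGB2HSV); m=((h[...,1]>120)&((h[...,0]<8)|(h[...,0]>172)))
m[:185]=0; m[235:]=0; m[:,335:380]&=True; m[:,:335]=0; m[:,380:]=0
v,u=np.nonzero(m); print("red",u.mean(),v.mean(),len(u),u.min(),u.max(),v.min(),v.max())
for i in range(v.min(),v.max()+1): print(i,u[v==i].mean().round(1),(v==i).sum(),end="; ")
print("pred head mid/bottom/top",proj("side",[(.583,-.1055,.060),(.583,-.1055,.044),(.583,-.1055,.076)]))
X=cloud("side",d); L=X[(abs(X[...,0]-.58)<.05)&(abs(X[...,1]-.0085)<.05)][:,2]; print("lid top z",np.percentile(L,[5,50,95]))
Q=X[(np.hypot(X[...,0]-.58,X[...,1]-.0085)<.06)&(X[...,2]>.05)]; c=np.linalg.lstsq(np.c_[Q[:,:2],np.ones(len(Q))],Q[:,2],rcond=None)[0]; print("tilt",c[:2])
```

```text
t 22.55 p [ 0.5822 -0.1072  0.2707] yjaw [ 1.    -0.026  0.002] z [ 0.002 -0.002 -1.   ] open 0.0425 F [0.5 0.5 1.1]
dist [-0.0022  0.0002 -0.0207] dr [0.0, 0.0, 0.0]
[[0.0, -0.3, 2.6], [0.0, -0.3, 2.6], [0.0, -0.3, 2.6], [0.0, -0.3, 2.6], [0.0, -0.3, 2.6], [0.0, -0.3, 2.6], [0.0, -0.3, 2.6], [0.0, -0.3, 2.6]]
red 357.4035087719298 213.21052631578948 57 355 360 208 219
208 357.5 4; 209 357.5 6; 210 357.5 6; 211 358.0 5; 212 358.0 5; 213 357.8 4; 214 357.0 5; 215 357.0 5; 216 357.0 5; 217 357.5 4; 218 357.0 5; 219 357.0 3; pred head mid/bottom/top [[356.76467736 213.59356564]
 [356.48158503 218.2921592 ]
 [357.05258986 208.80949718]]
lid top z [0.07360147 0.07572893 0.07772706]
tilt [0.00406798 0.00148809]
```

```bash
python3 -c "
from bench import r
print(r.hand_in())"
```

```text
the job is handed in; nothing more can be done
None
```

The spare jar lid is in the tin, the tin's lid is shut, the pin is through both holes, and I handed the job in at about 22.6 s of robot time. The hand-in gave no verdict.

- **Spare lid:** I set it down at the expected height and released it there. The picture after release showed all seven lids standing in a regular pattern, with the spare centred.
- **Tin lid:** I pushed it shut from behind. The final depth picture shows it level, tilted under 0.005 rad, with the top at about 75 mm, as expected for shut.
- **Pin:** It went through both holes with almost no force and met the hasp at the predicted height. After I let go, the red head stood upright within about 0.6 pixel (roughly 2 mm) of where it should be in the side camera.
- **Bystanders:** I steered clear of the bottles, jar, cup and tape roll, and the pictures I took showed no sign that any had moved. I did not measure their positions again at the end.
- **Disagreements:**
  - The side camera read about 0.5 to 1 pixel to the right of the top camera throughout, so I aligned by differences between objects.
  - While I held the pin, its tip looked about 0.5 pixel higher than the arm's position implied. The pin still went in cleanly.
- **Not seen:** The inside of the tin could not be checked once the lid was shut.

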